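Slide the bit case home in the raked case rack

ROBOT

A 6-joint arm with a two-finger parallel gripper is mounted at the origin on the work surface. World frame = base frame: x ahead of the robot, y to its left, z up, the work surface at z = 0. Lengths are in m, angles in rad, forces in N, time in s.
With the tool pointing down it reaches from about 0.325 to 1 m from the base axis. Payload 5.1 kg.
Tool frame: the origin (TCP) lies between the finger pads; the fingertips stand 11 mm ahead of it and the grasp point (between the pads) lies 8 mm behind it (manip.tip_extent is the x of the fingertips in the tool frame, in m); x points along the fingers, y is the direction in which the jaws open and shut, and the axes are right-handed (so a half turn about x gives the same grasp; the last joint's range is limited). The gripper opens to 85 mm and grips with 20 to 120 N. Pads are 22 mm wide; open, the fingers measure 114 mm over their backs; the gripper's body (76 mm by 85 mm) begins 54 mm behind the grasp point. The pads swing forward as they close: fully open they stand 13 mm farther back than shut.
Start: joints at [-1.419, 0.124, 1.65, -0, 1.367, -0.083], TCP at [0.151, -0.632, 0.242] pointing down, gripper open.
Joint ranges: [-2.61, 2.61], [-1.02, 2.33], [0.03, 2.71], [-1.35, 4.49], [0.32, 2.68], [-2.91, 2.91]. Speed limits (rad/s): [2.57, 2.57, 3.14, 3.14, 3.14, 3.14].

INTERFACE

Orientations are given as [roll, pitch, yaw] about the fixed x, y, z axes, in that order (R = Rz(yaw) Ry(pitch) Rx(roll)).
In Python, from plant import manip, cams, workorder gives the robot as it stands. The module is installed in compiled form; this text tells all that it offers.
- The arm moves only by the tool carry_out, never from a script. Its argument "targets" is a list that holds one entry, the list of rows, each a list of 7 numbers: the shift along the tool's x, y, z in mm, then the turn, a rotation vector about the tool's x, y, z in degrees, then the finger opening in mm, from 0 to 85.4. A call has 1 to 10 rows; each row shifts and turns the commanded pose from where the row before left it, along the tool's axes as they then stand; what a row does not reach is not made up. A row lasts 1/10 s, in which the tool goes at most 50 mm and 8.59 degrees, less where a joint would pass 70% of its speed; a pose out of reach is approached as far as the arm can. A call with a gripper value outside its range is refused whole. The fingers move at their own pace and stop on an object; "squeeze" is the grip in N (left out, the last holds). Time passes only in rows, so rows that do not move let the fingers close. It gives the time, the measured TCP pose, the force and the opening at its end, in the units of the state.
- manip.read_state(): the state, without advancing time (a new reading comes with each control period).
- cams.get_image(name): name is "side" or "top"; returns the picture (384x512x3 uint8, red, green, blue); there is no depth.
- cams.calibration(name): a dict with "intrinsics" (3x3 intrinsics, pixels), "R" (3x3) and "t" (3): a world point X has camera coordinates R X + t. Camera axes: x right, y down, z forward; pixel columns grow to the right and rows downward; lengths in m; the calibration is good to about 2 mm. A picture is of the moment at which its call begins. calibration takes no time and is no camera call.
- workorder.job_done(): hands the job in, once; it reports no verdict.
Trained networks look in the newest picture that a camera, given by its name, has taken for a name from the list of things; names that differ only in an ending like _2 or _b are one class to them, and where a whole thing is asked for, a point or a joint stands for the part that bears it (a point fixed in the world has none). Each returns a list of dicts, best first, with "conf" (0 to 1); they miss things now and then, are a little off and sometimes report something else, mostly with a low value. They report only what shows in the picture. A call takes as long as a camera call. They do not tell look-alikes from the thing itself.
- cams.masks_of(target, camera): "pixels" (384x512 bool, what is visible of it) and "bbox" ([left, top, right, bottom] in pixels, round what is visible of it).
- cams.tip_of(target, camera): "position" ([column, row] in pixels: a listed point, or the origin of a listed thing).
The state is a dict: "time": time; "qpos": joint angles; "joint_vel": joint speeds; "tau": joint torques, N m; "position": TCP position; "tcp_rot": TCP orientation; "force": force on the tool from outside, world axes, zero at the start; "torque": the same for the moment, N m; "grip_width": opening from 0.0 (shut) to 1.0 (fully open).
Only numpy, scipy, OpenCV 4.12 (cv2) and the standard library are available. Lean on these libraries where they do the work, as an engineer would, in place of code of your own. Each camera call takes 0.05 s, during which the arm holds its last target.

TASK

The black bit case standing in the blue bin belongs in the leaning wooden case rack. Lift it out, feel it into the rack's one empty bay and push it down past the bay's steel spring until it sits fully home on the bay floor, then let go. Keep the bin standing where it is, and leave the drill and the other things on the bench alone.

Things in the scene. Friction and masses are not known exactly. Their poses are not given: they have to be found in the camera images.
- case_centre (a point): Centre of the bit case to put away: flat, black plastic, 20 mm thick (its x), 96 mm wide (y), 84 mm high (z), about 0.3 kg, two grey latches on its top edge. It starts upright, latches up, loose in the blue bin on the bin's 3 mm floor, so its top is 87 mm above the bench and 39 mm above the bin's rim. Either broad face may face the robot in the rack.
- case: The same bit case; origin at the centre of its lower edge, 42 mm below its centre, same axes.
- bin_centre (a point): Centre of the small blue open-topped plastic bin, 90 mm (x) by 140 mm (y) outside, 48 mm high (the wall on its -x side 34 mm), walls and floor 3 mm, about 0.35 kg, loose on the bench.
- rack: Stained plywood case rack, screwed down: base board 150 (x) by 366 mm (y), 12 mm thick, and three bays side by side along y, 120 mm apart, each with a pale foot strip in front; two bays hold other cases, whose tops stand about 110 mm above the bench; one is empty. Origin on the bench, near the middle; z up, x away from the robot's side.
- bay_nominal (a point): Where the case's centre would be when home, 69 mm above the bench, were the empty bay on dead centre; it was screwed on by eye and is up to 6 mm off along the rack and 6 mm nearer or farther, level. Axes of the case then (or half round about z): z along the slot, up out of it, leaning 32 degrees to the robot's side; x across its thickness, away from the robot and up; y level, along the rack.
- cleat_c: The empty bay's foot strip and the plan of that bay, in bay_nominal's axes but for the bay's own few mm: slot floor at z = -42; bed (the 9 mm board on the robot's side that the case lies on) with its face at x = -10, top edge at z = +10; opposite 9 mm board's face at x = +12, side walls at y = -50 and +50, tops of these three at z = -4 mm. Square edges. Origin on the base board, below the bay.
- leaf (a joint): Sprung steel leaf, 26 mm wide, mid-way along the board opposite the bed: 0 at rest, when it reaches in to x = +7, z = -30 mm; about 0.15 rad with the case home. It presses the case on the bed with about 6 N: over the last 20 mm the case must be pushed along the slot with 5 to 12 N, and it stays where it is left. At home the case stands 32 mm out past the bed's edge.
- drill: Yellow cordless drill standing on its battery, about 115 by 76 mm at the foot and 200 mm high, chuck to its +x; origin under the battery's centre. To be left alone.
- clamp: Aluminium bar clamp lying flat, 215 by 80 mm, 22 mm high, bar along x; origin under the middle of the bar. To be left alone.
- countersink: Steel countersink lying on the bench, 64 mm long along x, 19 mm high; origin under its middle. To be left alone.
- tape: Grey tape measure standing on edge, 70 by 36 mm, 62 mm high; origin under its centre. To be left alone.
- glue: White glue bottle with an orange cap, 52 mm across, 130 mm high; origin under its centre. To be left alone.
Not all that is in view belongs to the job. Leave any orange or turquoise look-alike of the case alone.

How it is judged:
By the outcome, as a careful person would: the job done as asked, in the order asked, and still so for the second after the job is handed in, with the robot touching nothing.
It also fails if it takes over 64 s, if anything falls off the work surface, if the arm or the gripper's body presses on something with over 40 N, if the wrist force passes 120 N, or if a joint passes its speed limit or range.

## Working session

There is one attempt and no reset: what is moved stays moved. The work goes in short steps, Python scripts to look and compute and a tool call to move; the robot and the scene stay as the last step left them, time stands still between calls to the robot, and variables do not carry over. Pictures are saved under pics/ and viewed, and the job is handed in when it is done.

Besides the shell and the picture viewer there is one more tool, called after "Request:" as name([rows], argument=value, ...), one row to a line, values as JSON. carry_out: Moves the arm, as the interface text tells. Its arguments: {"type":"object","properties":{"targets":{"type":"array","items":{"type":"array","items":{"type":"array","items":{"type":"number"}}}},"squeeze":{"type":"number"}},"required":["targets"]}

```bash
mkdir -p pics; cat > h.py <<'E'
import numpy as np, cv2
from plant import manip, cams, workorder
def save(n,f,scale=1):
    im=cams.get_image(n); o=im[:,:,::-1].copy()
    cv2.imwrite('pics/'+f,cv2.resize(o,None,fx=scale,fy=scale,interpolation=cv2.INTER_CUBIC)); return im
def proj(n,X):
    c=cams.calibration(n);p=c['intrinsics']@(np.array(c['R'])@np.array(X)+c['t']);return p[:2]/p[2]
def ray(n,px):
    c=cams.calibration(n);R=np.array(c['R']);d=R.T@(np.linalg.inv(c['intrinsics'])@[px[0],px[1],1]);return -R.T@np.array(c['t']),d/np.linalg.norm(d)
def atz(n,px,z):
    o,d=ray(n,px);return o+d*(z-o[2])/d[2]
def tri(p1,p2):
    o,d=ray('side',p1);o2,d2=ray('top',p2)
    A=np.stack([d,-d2],1);s=np.linalg.lstsq(A,o2-o,rcond=None)[0]
    a=o+d*s[0];b=o2+d2*s[1];return (a+b)/2,np.linalg.norm(a-b)
E
python3 - <<'E'
from h import *
np.set_printoptions(precision=4,suppress=True)
for n in('side','top'):
    save(n,n+'0.png',1.5)
    o,d=ray(n,(256,192));print(n,o,d,cams.calibration(n)['intrinsics'][0])
    for t in ['case_centre','case','bin_centre','rack','bay_nominal','cleat_c','drill','clamp','glue','tape','countersink']:
        print(t,[(np.round(x['position'],1),round(x['conf'],2)) for x in cams.tip_of(t,n)][:4])
print(manip.read_state())
E
```

```text
side [ 0.1068 -1.2654  0.8425] [ 0.2306  0.8222 -0.5204] [456.3476   0.     264.125 ]
case_centre [(array([278.1, 242.2]), 0.94), (array([228.7, 274.5]), 0.94), (array([217.7, 235.9]), 0.77), (array([299.3, 209. ]), 0.75)]
case [(array([219.2, 251.1]), 0.94), (array([230. , 282.8]), 0.8), (array([299. , 222.6]), 0.74), (array([326.5, 260.7]), 0.68)]
bin_centre [(array([266.3, 244.6]), 0.98), (array([280.8, 190.5]), 0.63)]
rack [(array([277.6, 174.8]), 0.9)]
bay_nominal [(array([280.1, 173.3]), 0.62)]
cleat_c [(array([279.7, 189.8]), 0.61)]
drill [(array([347.4, 234.7]), 0.82)]
clamp [(array([238.5, 196.3]), 0.87)]
glue [(array([345.1, 295. ]), 0.7), (array([284.5, 188.1]), 0.68)]
tape [(array([216.3, 152.2]), 0.62)]
countersink [(array([218.2, 151. ]), 0.61), (array([271.6, 309.8]), 0.4)]
top [ 0.3798 -0.0286  1.257 ] [ 0.0907  0.017  -0.9957] [421.2064   0.     255.7504]
case_centre [(array([372.6, 162.5]), 0.95), (array([307.2, 169.5]), 0.85), (array([347. , 209.9]), 0.77), (array([382.3, 266.2]), 0.73)]
case [(array([371.3, 168.3]), 0.97), (array([306.8, 171.3]), 0.85), (array([37
[... 224 characters left out ...]
5.3]), 0.61)]
cleat_c [(array([239.3, 164.1]), 0.43)]
drill [(array([336.6, 129. ]), 0.73)]
clamp [(array([231.3, 220.3]), 0.59)]
glue [(array([421.1, 167.3]), 0.72)]
tape [(array([102.4, 215.8]), 0.8)]
countersink [(array([414.6, 235.7]), 0.64)]
{'time': 1.2, 'qpos': array([-1.4186,  0.1238,  1.6503,  0.    ,  1.3675, -0.0826]), 'joint_vel': array([ 0.0003,  0.0008, -0.0007,  0.0006, -0.0022,  0.0017]), 'tau': array([  0.0022, -42.3591, -36.5756,  -0.    ,   0.0004,  -0.    ]), 'position': array([ 0.1512, -0.6322,  0.2423]), 'tcp_rot': array([ 2.5079,  1.5708, -0.3989]), 'force': array([-0.3999, -0.5298, -0.7274]), 'torque': array([0.0031, 0.0247, 0.0325]), 'grip_width': 0.9989192491966945}
```

```bash
ls pics
```

```text
side0.png
top0.png
```

View pics/side0.png

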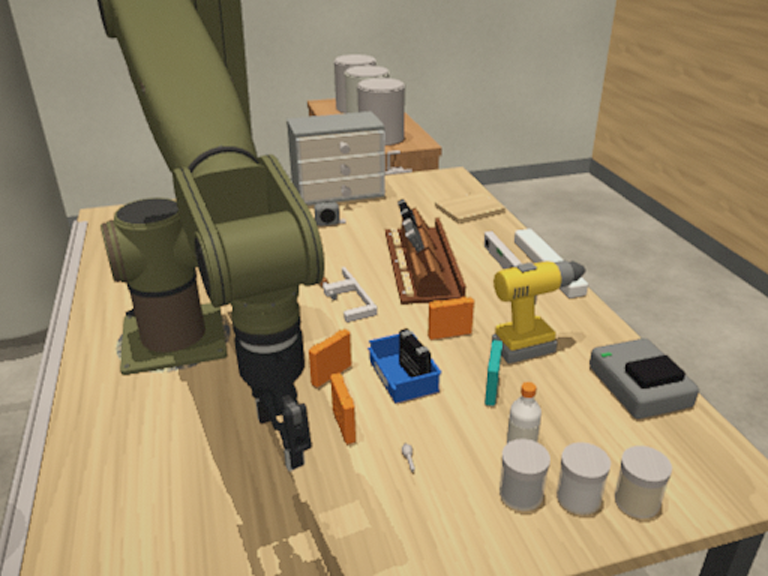

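View pics/top0.png

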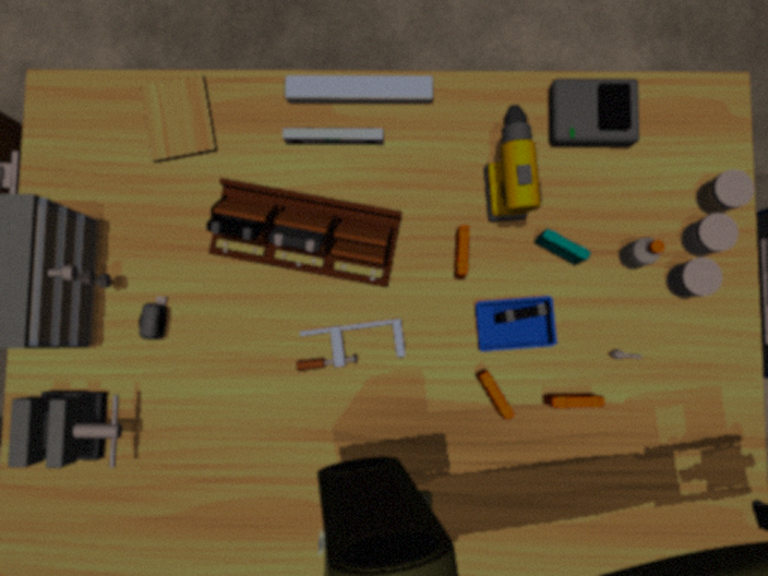

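The side picture shows the blue bin with the black case at about (267,240) in native pixels. The orange and turquoise look-alikes stand around it. In the top picture the bin is at (344,215) and the rack at (203,155), and the rack's right-hand bay (the -y one) is empty at about (243,160). Next I'll crop and zoom in.

```bash
python3 - <<'E'
from h import *
np.set_printoptions(precision=4,suppress=True)
def crop(n,f,x0,y0,x1,y1,s):
    im=cams.get_image(n)[y0:y1,x0:x1,::-1]; im=cv2.convertScaleAbs(im,alpha=1.6,beta=10)
    cv2.imwrite('pics/'+f,cv2.resize(im,None,fx=s,fy=s,interpolation=cv2.INTER_CUBIC))
crop('top','tb.png',300,185,390,250,8)
crop('top','tr.png',130,110,280,200,5)
crop('side','sb.png',235,205,305,275,8)
crop('side','sr.png',245,125,325,205,7)
for n in('side','top'):
  for t in('case','bin_centre','rack','cleat_c'):
    for i,m in enumerate(cams.masks_of(t,n)[:8]): 
        print(n,t,round(m['conf'],2),m['bbox'],m['pixels'].sum())
E
```

```text
side case 0.94 [220.6, 248.7, 239.7, 296.0] 522
side case 0.84 [286.0, 198.5, 315.3, 229.9] 752
side case 0.8 [326.2, 224.8, 335.6, 268.5] 332
side case 0.78 [205.4, 219.1, 237.8, 255.9] 775
side case 0.58 [266.1, 221.1, 289.5, 253.7] 533
side case 0.31 [244.6, 223.2, 295.7, 269.2] 1091
side bin_centre 0.93 [244.2, 224.0, 295.9, 271.0] 1163
side rack 0.82 [255.7, 142.2, 314.8, 201.7] 1144
side rack 0.73 [266.4, 221.4, 287.5, 250.0] 540
side cleat_c 0.46 [267.6, 183.4, 275.3, 197.7] 59
top case 0.91 [355.0, 153.4, 392.7, 173.9] 478
top case 0.91 [363.1, 261.7, 404.0, 272.4] 390
top case 0.73 [316.7, 248.4, 342.5, 278.9] 337
top case 0.7 [333.5, 206.2, 366.8, 214.2] 205
top case 0.67 [303.8, 152.7, 311.3, 186.7] 305
top bin_centre 0.6 [316.7, 198.7, 370.9, 236.0] 1387
top rack 0.79 [139.8, 117.4, 270.4, 191.8] 3253
top cleat_c 0.63 [220.7, 169.7, 257.4, 186.2] 180
```

View pics/tb.png

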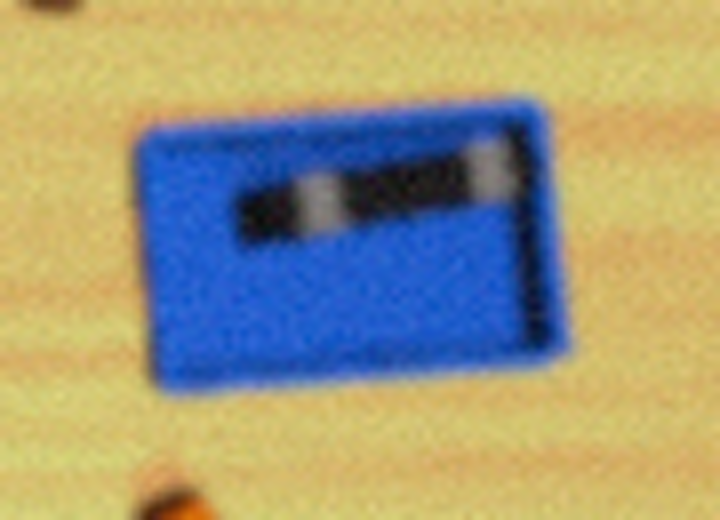

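View pics/tr.png

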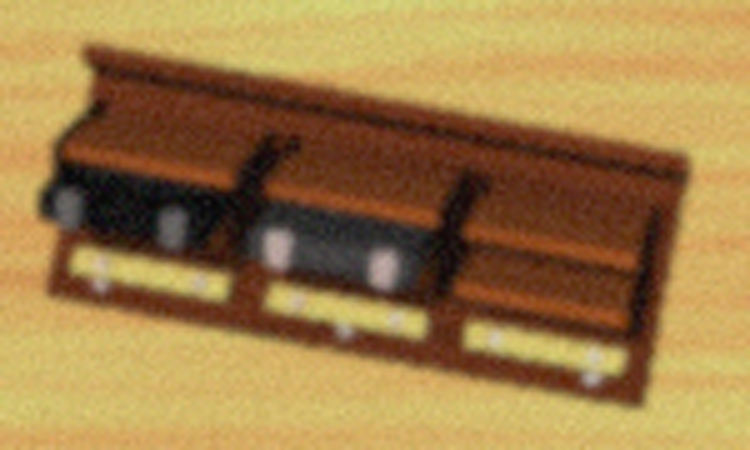

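View pics/sb.png

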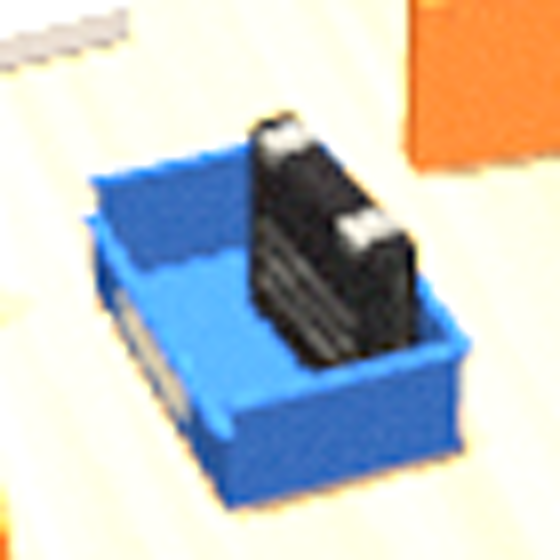

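View pics/sr.png

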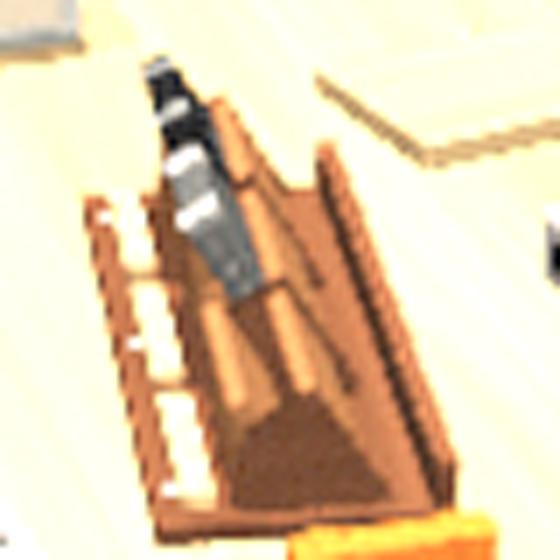

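```bash
cat >> h.py <<'E'
def avg(n,k=4): return np.mean([cams.get_image(n).astype(float) for _ in range(k)],0)
def gcrop(im,f,x0,y0,x1,y1,s,a=1.6,lines=[],grid=5):
    c=np.clip(im[y0:y1,x0:x1,::-1]*a+5,0,255).astype(np.uint8)
    c=cv2.resize(c,None,fx=s,fy=s,interpolation=cv2.INTER_CUBIC)
    m=lambda p:(int(round((p[0]-x0+.5)*s-.5)),int(round((p[1]-y0+.5)*s-.5)))
    if grid:
      for x in range((x0//grid+1)*grid,x1,grid):
        p=m((x,y0)); cv2.line(c,(p[0],0),(p[0],8),(0,0,255),1); cv2.putText(c,str(x),(p[0]-10,18),0,.35,(0,0,255),1)
      for y in range((y0//grid+1)*grid,y1,grid):
        p=m((x0,y)); cv2.line(c,(0,p[1]),(8,p[1]),(0,0,255),1); cv2.putText(c,str(y),(10,p[1]+4),0,.35,(0,0,255),1)
    for a_,b_,col in lines: cv2.line(c,m(a_),m(b_),col,1,cv2.LINE_AA)
    cv2.imwrite('pics/'+f,c)
E
python3 - <<'E'
from h import *
t=avg('top',6); s=avg('side',6); np.save('t.npy',t);np.save('s.npy',s)
gcrop(t,'tr2.png',210,135,275,197,12,2.2)
gcrop(s,'sr2.png',255,160,315,206,13,1.3)
E
```

```text
(no output)
```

View pics/tr2.png

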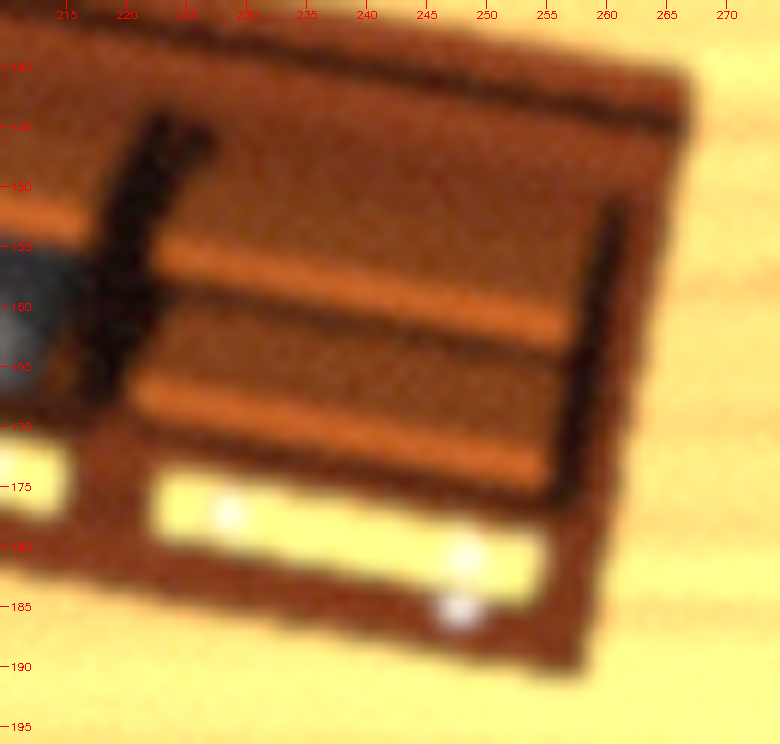

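View pics/sr2.png

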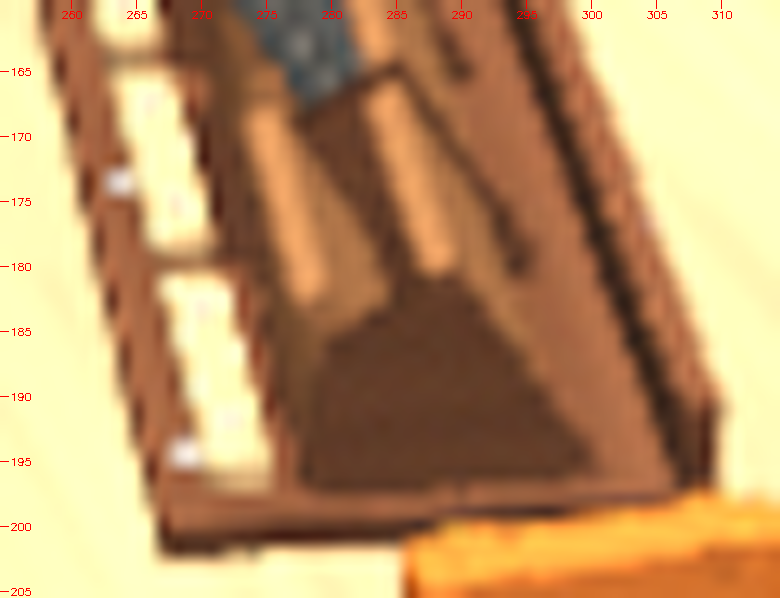

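```bash
cat > fit.py <<'E'
from h import *
from scipy.optimize import minimize
np.set_printoptions(precision=4,suppress=True)
t=np.load('t.npy');s=np.load('s.npy'); I={'top':t[:,:,0],'side':s[:,:,0]}
L=np.radians(32)
def baypt(p,c):   # p: bx,by,yaw ; c in bay axes
    R=cv2.Rodrigues(np.array([0,0,p[2]]))[0]
    v=np.array([c[0]*np.cos(L)-c[2]*np.sin(L),c[1],c[0]*np.sin(L)+c[2]*np.cos(L)])
    return np.array([p[0],p[1],.069])+R@v
Q=[[(-.010,-.05,.01),(-.010,.05,.01),(-.019,.05,.01),(-.019,-.05,.01)],[(.012,-.05,-.004),(.012,.05,-.004),(.021,.05,-.004),(.021,-.05,-.004)]]
W={'top':(212,148,264,182),'side':(268,160,298,190)}
S=8
def mask(n,p,Q=Q):
    x0,y0,x1,y1=W[n];m=np.zeros(((y1-y0)*S,(x1-x0)*S),np.uint8)
    for q in Q:
        pts=np.array([(proj(n,baypt(p,c))-[x0-.5,y0-.5])*S-.5 for c in q])
        cv2.fillPoly(m,[np.round(pts*16).astype(np.int32)],255,shift=4)
    m=cv2.GaussianBlur(m.astype(float),(0,0),S*.7)
    return cv2.resize(m,(x1-x0,y1-y0),interpolation=cv2.INTER_AREA)
def cost(p,ns):
    c=0
    for n in ns:
        x0,y0,x1,y1=W[n];m=mask(n,p);im=I[n][y0:y1,x0:x1]
        near=cv2.dilate((m>5).astype(np.uint8),np.ones((5,5)))>0
        c-=np.corrcoef(m[near],im[near])[0,1]
    return c
if __name__=='__main__':
    g=atz('top',(238.5,163.5),.072); print('init',g)
    e1=atz('top',(222,167),.072);e2=atz('top',(254,173.5),.072);d=e1-e2;yaw0=np.arctan2(-d[0],d[1]);print(np.degrees(yaw0))
    for ns in(['top'],['side'],['top','side']):
        best=None
        for dy in(-.006,0,.006):
          for dx in(-.006,0,.006):
            r=minimize(cost,[g[0]+dx,g[1]+dy,yaw0],args=(ns,),method='Nelder-Mead',options=dict(initial_simplex=np.array([[g[0]+dx,g[1]+dy,yaw0],[g[0]+dx+.003,g[1]+dy,yaw0],[g[0]+dx,g[1]+dy+.004,yaw0],[g[0]+dx,g[1]+dy,yaw0+.03]]),xatol=1e-5,fatol=1e-5))
            if best is None or r.fun<best.fun: best=r
        print(ns,best.x[:2],np.degrees(best.x[2]),best.fun)
    p=best.x;np.save('bay.npy',p)
    for n,f,a in(('top','ov_t.png',2.2),('side','ov_s.png',1.3)):
        ln=[]
        for q in Q: 
            for i in range(4): ln.append((proj(n,baypt(p,q[i])),proj(n,baypt(p,q[(i+1)%4])),(0,255,0)))
        x0,y0,x1,y1=W[n];gcrop({'top':t,'side':s}[n],f,x0-5,y0-5,x1+5,y1+5,12,a,ln)
E
python3 fit.py
```

```text
init [0.5686 0.0425 0.072 ]
-10.959684111618998Traceback (most recent call last):
  File "fit.py", line 34, in <module>
    r=minimize(cost,[g[0]+dx,g[1]+dy,yaw0],args=(ns,),method='Nelder-Mead',options=dict(initial_simplex=np.array([[g[0]+dx,g[1]+dy,yaw0],[g[0]+dx+.003,g[1]+dy,yaw0],[g[0]+dx,g[1]+dy+.004,yaw0],[g[0]+dx,g[1]+dy,yaw0+.03]]),xatol=1e-5,fatol=1e-5))
    res = _minimize_neldermead(fun, x0, args, callback, bounds=bounds,
                               **options)
    fxc = func(xc)
    fx = function(np.copy(x), *(wrapper_args + args))
  File "fit.py", line 23, in cost
    x0,y0,x1,y1=W[n];m=mask(n,p);im=I[n][y0:y1,x0:x1]
                       ~~~~^^^^^
  File "fit.py", line 16, in mask
    pts=np.array([(proj(n,baypt(p,c))-[x0-.5,y0-.5])*S-.5 for c in q])
                   ~~~~^^^^^^^^^^^^^^
  File "h.py", line 7, in proj
    c=cams.calibration(n);p=c['intrinsics']@(np.array(c['R'])@np.array(X)+c['t']);return p[:2]/p[2]
ValueError: time passes only in moves, steps and waits
```

```bash
python3 - <<'E'
s=open('h.py').read()
s=s.replace("def save(","_C={}\ndef cal(n):\n    if n not in _C: _C[n]=cams.calibration(n)\n    return _C[n]\ndef save(",1).replace("c=cams.calibration(n)","c=cal(n)")
s=s.replace("_C[n]=cal(n)","_C[n]=cams.calibration(n)")
open('h.py','w').write(s)
E
python3 fit.py; python3 -c "
from h import *;print(manip.read_state()['time'])"
```

```text
init [0.5686 0.0425 0.072 ]
-10.959684111618998
['top'] [0.5671 0.0406] -10.245762641469673 -0.7745619274721401
['side'] [0.5657 0.0376] -9.27780909518236 -0.8241077954355112
['top', 'side'] [0.5668 0.0407] -9.559428145651111 -1.5886975525792666
2.4
```

View pics/ov_t.png

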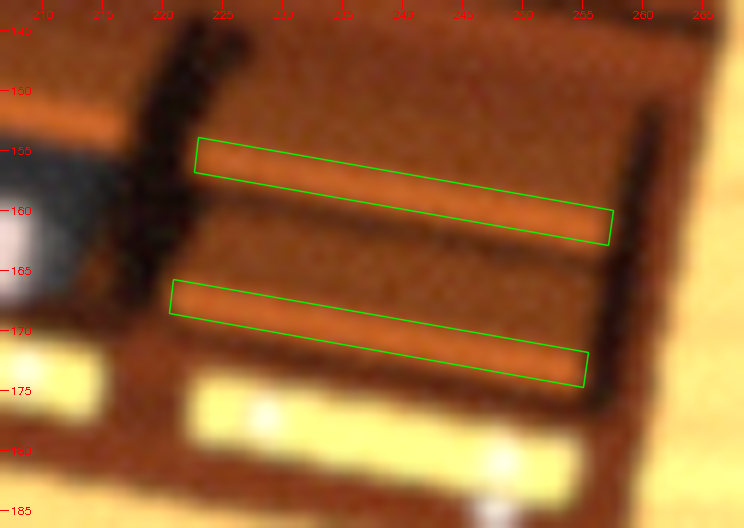

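View pics/ov_s.png

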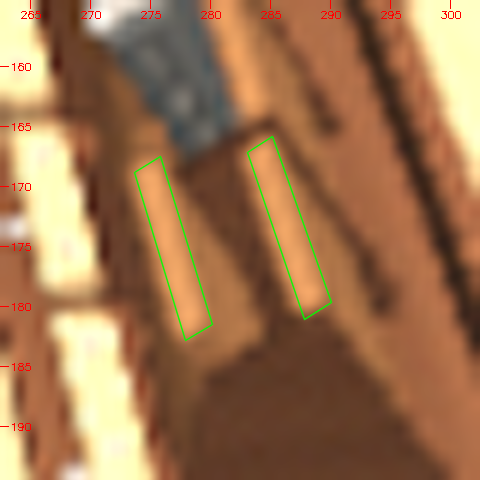

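```bash
python3 - <<'E'
from h import *
np.set_printoptions(precision=4,suppress=True)
t=np.load('t.npy'); G=t[:,:,1]; bay=np.load('bay.npy')
P=[]
for x in range(146,254):
    y0=169.5+(x-140)*(191-169.5)/118
    ys=np.arange(int(y0)-4,int(y0)+6); v=G[ys,x]; d=np.diff(v); i=d[1:-1].argmax()+1
    a,b,c=d[i-1],d[i],d[i+1]; sub=.5*(a-c)/(a-2*b+c) if (a-2*b+c) else 0
    P.append((x,ys[i]+.5+np.clip(sub,-1,1)))
P=np.array(P)
W=np.array([atz('top',p,.006)for p in P])
for _ in range(5):
    k=np.polyfit(W[:,1],W[:,0],1); r=W[:,0]-np.polyval(k,W[:,1]); W=W[abs(r)<max(2*r.std(),.0005)]
print('front edge yaw',-np.degrees(np.arctan(k[0])),len(W),r.std(), 'bay',bay, np.degrees(bay[2]))
# case: top corners seen in top
gcrop(t,'tc.png',322,195,377,240,14,2.0)
s=np.load('s.npy');gcrop(s,'sc.png',240,215,300,275,10,1.3)
E
```

```text
front edge yaw -10.216824027199067 82 0.00030577823535732357 bay [ 0.5668  0.0407 -0.1668] -9.559428145651111
```

View pics/tc.png

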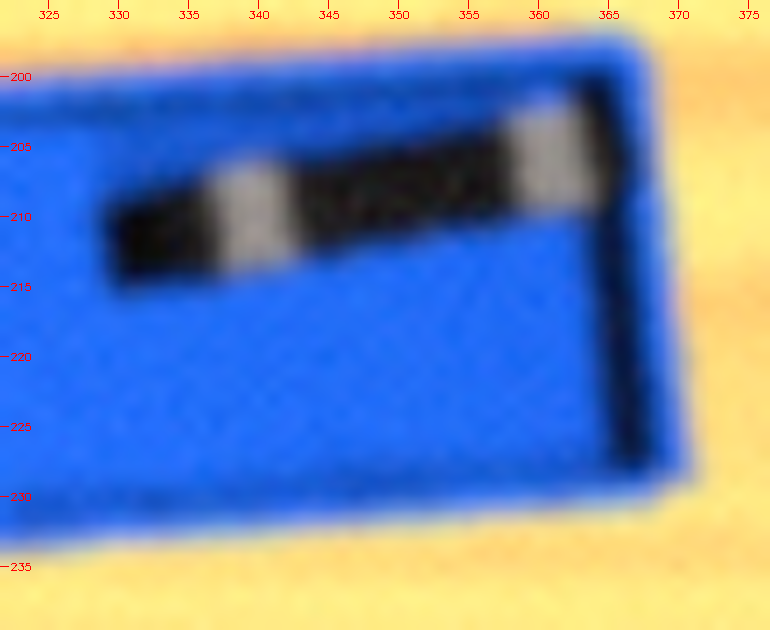

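View pics/sc.png

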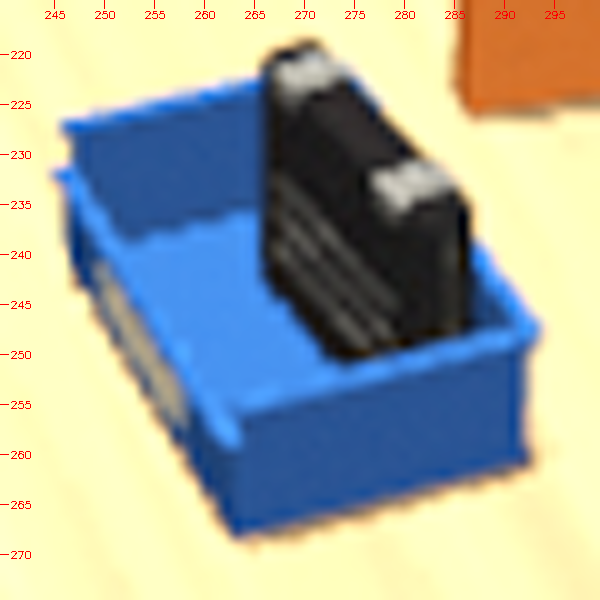

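```bash
python3 - <<'E'
from h import *
np.set_printoptions(precision=4,suppress=True)
a=atz('top',(339.7,210.3),.087);b=atz('top',(361.2,206),.087)
print(a,b,(a+b)/2,np.linalg.norm(a-b)); d=a-b; print('yaw',-np.degrees(np.arctan2(d[0],d[1])))
c=atz('side',(270.7,221.7),.087);e=atz('side',(281.2,232.7),.087);print(c,e,(c+e)/2)
print(tri((270.7,221.7),(339.7,210.3)),tri((281.2,232.7),(361.2,206)))
# bin corners in top, rim z=.048
for p in((330,0),):pass
from scipy.spatial.transform import Rotation as Ro
st=manip.read_state();R=Ro.from_euler('xyz',st['tcp_rot']).as_matrix();print(R)
E
```

```text
[ 0.4381 -0.241   0.087 ] [ 0.4507 -0.3004  0.087 ] [ 0.4444 -0.2707  0.087 ] 0.06074985446113932
yaw 11.995348852721172
[ 0.4371 -0.2416  0.087 ] [ 0.4492 -0.3004  0.087 ] [ 0.4432 -0.271   0.087 ]
(array([ 0.4377, -0.241 ,  0.0865]), np.float64(0.0007961493517700881)) (array([ 0.45  , -0.3003,  0.0868]), np.float64(0.0015068096015706375))
[[ 0.      0.2327 -0.9726]
 [-0.     -0.9726 -0.2327]
 [-1.      0.     -0.    ]]
```

```bash
cat >> h.py <<'E'
from scipy.spatial.transform import Rotation as Ro
def rows_to(p1,R1,n,p0=None,R0=None,grip=85):
    st=manip.read_state()
    if p0 is None:p0=st['position'];R0=Ro.from_euler('xyz',st['tcp_rot']).as_matrix()
    rv=Ro.from_matrix(R0.T@R1).as_rotvec(); R=R0.copy();p=np.array(p0,float);out=[]
    for i in range(n):
        tgt=p0+(np.array(p1)-p0)*(i+1)/n
        sh=np.round(R.T@(tgt-p)*1000,1); r=np.round(np.degrees(rv)/n,2)
        p=p+R@sh/1000; R=R@Ro.from_rotvec(np.radians(r)).as_matrix(); out.append([*map(float,sh),*map(float,r),grip])
    print(out); print('end',p,Ro.from_matrix(R).as_euler('xyz')); return out
def stt():
    st=manip.read_state();print(round(st['time'],2),st['position'],st['tcp_rot'],'F',st['force'],'T',st['torque'],'g',round(st['grip_width']*85.4,1));print('q',st['qpos']);return st
E
python3 - <<'E'
from h import *
np.set_printoptions(precision=4,suppress=True)
y=np.radians(12); X=np.array([0,0,-1.]);Y=np.array([np.cos(y),np.sin(y),0]);R=np.stack([X,Y,np.cross(X,Y)],1)
rows_to([.444,-.271,.18],R,11,grip=50)
t=np.load('t.npy');s=np.load('s.npy')
ry=np.radians(12);
def cb(v): return np.array([.444+v[0]*np.cos(ry)-v[1]*np.sin(ry),-.271+v[0]*np.sin(ry)+v[1]*np.cos(ry),.003+v[2]])
for n,im,f,w,sc in(('top',t,'tc2.png',(322,195,377,240),14),('side',s,'sc2.png',(240,215,300,275),10)):
    ln=[]
    for z in(0,.084):
        q=[cb(v) for v in((-.01,-.048,z),(.01,-.048,z),(.01,.048,z),(-.01,.048,z))]
        for i in range(4): ln.append((proj(n,q[i]),proj(n,q[(i+1)%4]),(0,255,0) if z else (0,255,255)))
    gcrop(im,f,*w,sc,1.6,ln)
E
```

```text
[[5.7, -25.7, -33.5, -8.05, -0.0, -0.0, 50], [5.6, -20.8, -36.8, -8.05, -0.0, -0.0, 50], [5.7, -15.5, -39.4, -8.05, -0.0, -0.0, 50], [5.7, -9.7, -41.1, -8.05, -0.0, -0.0, 50], [5.6, -3.9, -42.1, -8.05, -0.0, -0.0, 50], [5.7, 2.0, -42.2, -8.05, -0.0, -0.0, 50], [5.7, 7.9, -41.5, -8.05, -0.0, -0.0, 50], [5.6, 13.6, -40.0, -8.05, -0.0, -0.0, 50], [5.7, 19.2, -37.7, -8.05, -0.0, -0.0, 50], [5.7, 24.2, -34.7, -8.05, -0.0, -0.0, 50], [5.6, 28.8, -30.9, -8.05, -0.0, -0.0, 50]]
end [ 0.444 -0.271  0.18 ] [ 0.8841  1.5708 -0.4772]
```

View pics/tc2.png

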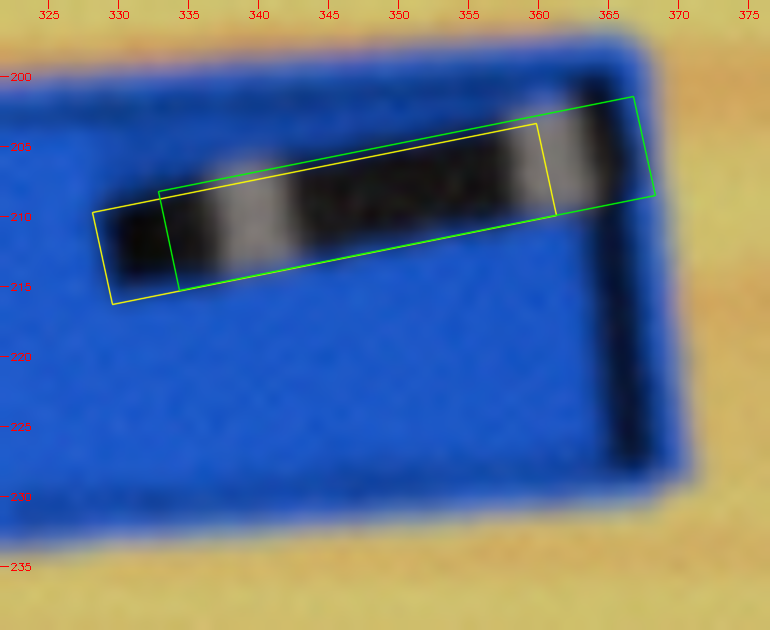

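View pics/sc2.png

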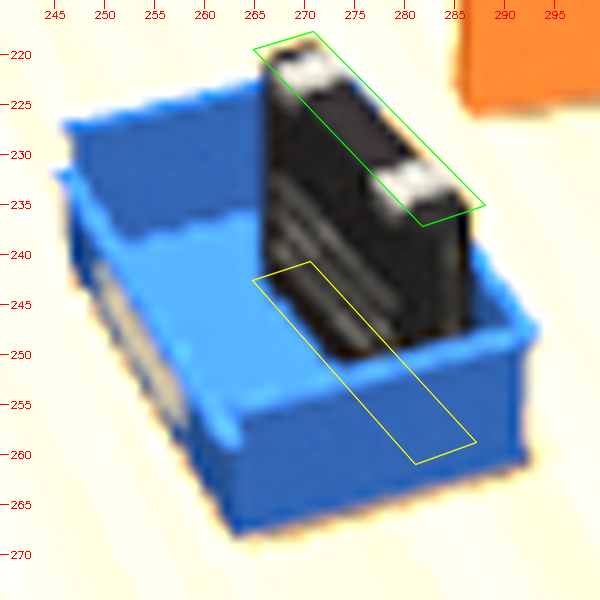

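Request:
carry_out([
  [[5.7,-25.7,-33.5,-8,0,0,50],[5.6,-20.8,-36.8,-8,0,0,50],[5.7,-15.5,-39.4,-8,0,0,50],[5.7,-9.7,-41.1,-8,0,0,50],[5.6,-3.9,-42.1,-8,0,0,50],[5.7,2,-42.2,-8,0,0,50],[5.7,7.9,-41.5,-8,0,0,50],[5.6,13.6,-40,-8,0,0,50],[5.7,19.2,-37.7,-8,0,0,50],[5.7,24.2,-34.7,-8,0,0,50]],
], squeeze=50)

```text
time: 3.4
position: [0.4196, -0.3035, 0.1858]
tcp_rot: [0.795, 1.57, -0.71]
force: [1.2, -0.4, -0.3]
grip_width: 0.586
```

```bash
cat >> h.py <<'E'
def Rz(yawdeg,tilt=0):
    # tool pointing down(tilted forward by tilt about bay y), tool y = bay x
    a=np.radians(yawdeg);L=np.radians(tilt);M=Ro.from_euler('z',a).as_matrix()
    X=M@np.array([np.sin(L),0,-np.cos(L)]);Y=M@np.array([np.cos(L),0,np.sin(L)])
    return np.stack([X,Y,np.cross(X,Y)],1)
E
python3 - <<'E'
from h import *
np.set_printoptions(precision=4,suppress=True)
stt();rows_to([.444,-.271,.13],Rz(11),3,grip=50)
E
```

```text
3.4 [ 0.4196 -0.3035  0.1858] [ 0.7954  1.5699 -0.7095] F [ 1.2269 -0.3625 -0.3265] T [-0.0069 -0.0105 -0.0388] g 50.1
q [-0.7299 -0.1295  2.      0.      1.2701 -0.7957]
[[18.6, 8.8, -10.3, -2.41, 0.01, -0.01, 50], [18.6, 9.3, -9.9, -2.41, 0.01, -0.01, 50], [18.6, 9.6, -9.5, -2.41, 0.01, -0.01, 50]]
end [ 0.444 -0.271  0.13 ] [ 0.4799  1.5706 -0.8988]
```

Request:
carry_out([
  [[18.6,8.8,-10.3,-2.4,0,0,50],[18.6,9.3,-9.9,-2.4,0,0,50],[18.6,9.6,-9.5,-2.4,0,0,50],[0,0,0,0,0,0,50],[0,0,0,0,0,0,50]],
])

```text
time: 3.9
position: [0.4431, -0.2725, 0.13]
tcp_rot: [-1.781, 1.57, 3.117]
force: [0.7, 0.9, 0.4]
grip_width: 0.585
```

```bash
python3 - <<'E'
from h import *
np.set_printoptions(precision=4,suppress=True)
stt()
t=avg('top',1);s=avg('side',1);gcrop(t,'t3.png',310,180,390,240,9,1.8);gcrop(s,'s3.png',235,195,315,275,7,1.4)
E
```

```text
3.9 [ 0.4431 -0.2725  0.13  ] [-1.7813  1.5703  3.1168] F [0.6744 0.9072 0.3721] T [-0.009   0.0607 -0.029 ] g 50.0
q [-0.6544 -0.065   2.0402 -0.0003  1.1669 -0.84  ]
```

View pics/t3.png

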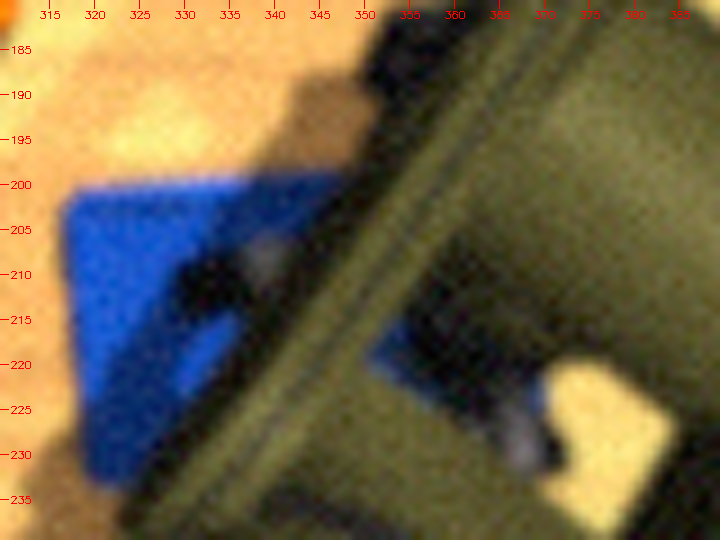

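View pics/s3.png

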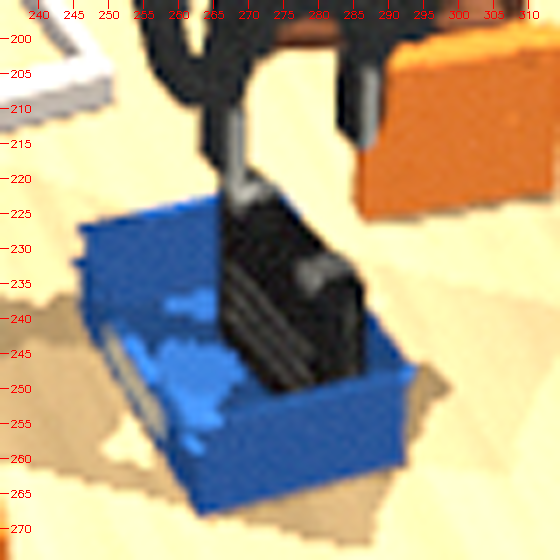

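Request:
carry_out([
  [[20,0,-1.5,0,0,0,50],[20,0.5,0,0,0,0,50],[10,0.5,0,0,0,0,50],[9,0,0,0,0,0,50],[0,0,0,0,0,0,50]],
])

```text
time: 4.5
position: [0.4434, -0.2709, 0.0702]
tcp_rot: [-2.375, 1.569, 2.523]
force: [0.3, -0.8, 0.0]
grip_width: 0.582
```

```bash
python3 - <<'E'
from h import *
np.set_printoptions(precision=4,suppress=True)
stt()
s=avg('side',1);gcrop(s,'s4.png',235,195,315,275,7,1.4)
E
```

```text
4.5 [ 0.4434 -0.2709  0.0702] [-2.3751  1.5694  2.5226] F [ 0.3016 -0.7911  0.0302] T [ 0.0322  0.0022 -0.0735] g 49.7
q [-0.6517  0.0129  2.0768 -0.0001  1.0533 -0.837 ]
```

View pics/s4.png

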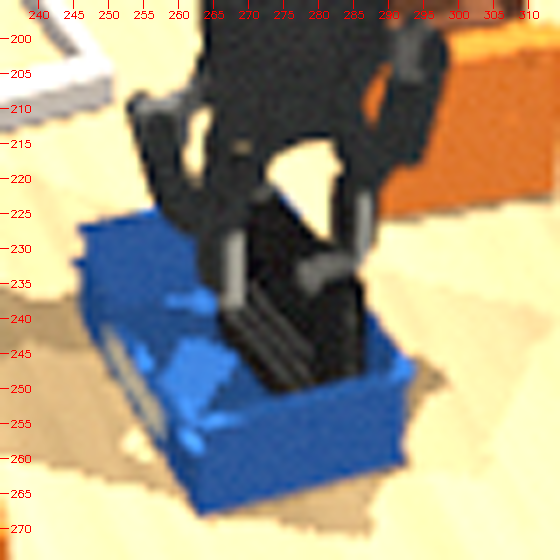

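Request:
carry_out([
  [[0,0,0,0,0,0,30],[0,0,0,0,0,0,24],[0,0,0,0,0,0,20],[0,0,0,0,0,0,14],[0,0,0,0,0,0,14],[0,0,0,0,0,0,14],[0,0,0,0,0,0,14]],
], squeeze=60)

```text
time: 5.25
position: [0.4449, -0.2713, 0.0719]
tcp_rot: [0.878, 1.568, -0.507]
force: [2.7, 0.5, 4.4]
grip_width: 0.222
```

Request:
carry_out([
  [[-5,0,0,0,0,0,10],[-10,0,0,0,0,0,10],[-20,0,0,0,0,0,10],[-30,0,0,0,0,0,10],[-30,0,0,0,0,0,10],[-30,0,0,0,0,0,10],[-30,0,0,0,0,0,10],[-25,0,0,0,0,0,10],[0,0,0,0,0,0,10]],
])

```text
time: 6.15
position: [0.445, -0.2718, 0.2549]
tcp_rot: [0.697, 1.564, -0.688]
force: [-0.1, -0.5, -2.4]
grip_width: 0.222
```

```bash
python3 - <<'E'
from h import *
np.set_printoptions(precision=4,suppress=True)
st=stt();save('side','s5.png',1.5)
R=Ro.from_euler('xyz',st['tcp_rot']).as_matrix();print(R, np.degrees(np.arctan2(R[1,1],R[0,1])))
E
```

```text
6.15 [ 0.445  -0.2718  0.2549] [ 0.6968  1.5641 -0.6881] F [-0.1088 -0.5202 -2.4006] T [-0.0115 -0.0254  0.0044] g 19.0
q [-0.6511 -0.176   1.923  -0.0003  1.388  -0.837 ]
[[ 0.0052  0.9828  0.1848]
 [-0.0043  0.1848 -0.9828]
 [-1.      0.0043  0.0051]] 10.65136569374075
```

View pics/s5.png

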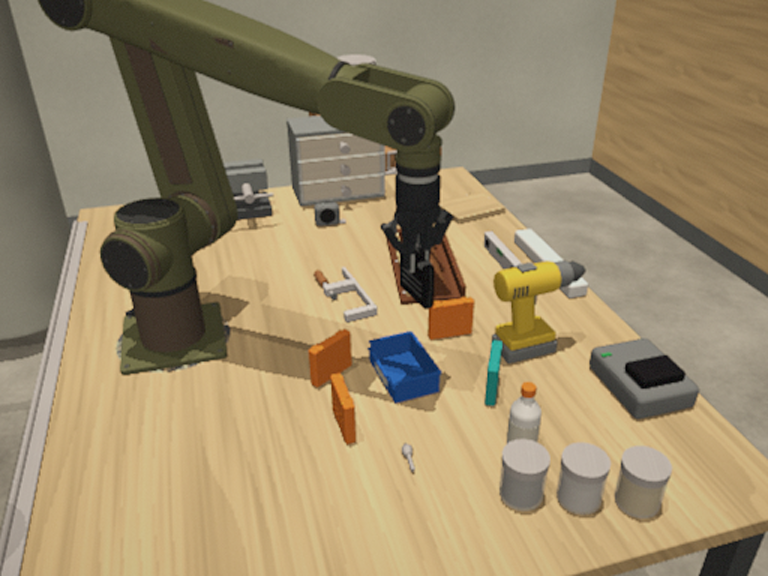

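```bash
python3 - <<'E'
from h import *
np.set_printoptions(precision=4,suppress=True)
R=Rz(-10.2,32);c=np.array([.5669,.0407,.069]);print(R)
rows_to(c-R[:,0]*(.027+.11),R,10,grip=10)
E
```

```text
[[ 0.5215  0.8346 -0.1771]
 [-0.0938 -0.1502 -0.9842]
 [-0.848   0.5299  0.    ]]
[[6.6, 11.0, -31.0, 2.03, -0.57, 3.15, 10], [6.9, 9.6, -31.4, 2.03, -0.57, 3.15, 10], [7.1, 8.0, -31.8, 2.03, -0.57, 3.15, 10], [7.2, 6.5, -32.1, 2.03, -0.57, 3.15, 10], [7.1, 5.0, -32.4, 2.03, -0.57, 3.15, 10], [7.1, 3.5, -32.6, 2.03, -0.57, 3.15, 10], [6.9, 1.9, -32.8, 2.03, -0.57, 3.15, 10], [6.6, 0.3, -32.9, 2.03, -0.57, 3.15, 10], [6.2, -1.1, -32.9, 2.03, -0.57, 3.15, 10], [5.9, -2.7, -32.9, 2.03, -0.57, 3.15, 10]]
end [0.4954 0.0535 0.1851] [ 1.5711  1.0129 -0.1772]
```

Request:
carry_out([
  [[6.6,11,-31,2.03,-0.57,3.15,10],[6.9,9.6,-31.4,2.03,-0.57,3.15,10],[7.1,8,-31.8,2.03,-0.57,3.15,10],[7.2,6.5,-32.1,2.03,-0.57,3.15,10],[7.1,5,-32.4,2.03,-0.57,3.15,10],[7.1,3.5,-32.6,2.03,-0.57,3.15,10],[6.9,1.9,-32.8,2.03,-0.57,3.15,10],[6.6,0.3,-32.9,2.03,-0.57,3.15,10],[6.2,-1.1,-32.9,2.03,-0.57,3.15,10],[5.9,-2.7,-32.9,2.03,-0.57,3.15,10]],
])

```text
time: 7.2
position: [0.4927, 0.0549, 0.1803]
tcp_rot: [1.573, 1.019, -0.177]
force: [-0.1, -0.3, -4.0]
grip_width: 0.225
```

Request:
carry_out([
  [[0,0,0,0,0,0,10],[0,0,0,0,0,0,10]],
])

```text
time: 7.4
position: [0.4928, 0.0547, 0.1805]
tcp_rot: [1.57, 1.022, -0.176]
force: [0.2, -0.2, -3.4]
grip_width: 0.221
```

```bash
python3 - <<'E'
from h import *
np.set_printoptions(precision=4,suppress=True)
stt()
R=Rz(-10.2,32);c=np.array([.5669,.0407,.069]);
rows_to(c-R[:,0]*(.027+.075),R,3,grip=10)
t=avg('top',2);s=avg('side',2);np.save('t6.npy',t);np.save('s6.npy',s)
gcrop(s,'s6.png',240,115,330,205,7,1.4);gcrop(t,'t6.png',195,120,285,200,8,1.8)
E
```

```text
7.4 [0.4928 0.0547 0.1805] [ 1.5697  1.0219 -0.1755] F [ 0.2294 -0.2173 -3.3922] T [0.0365 0.6185 0.041 ] g 18.9
q [ 0.0702 -0.4926  2.3529 -0.1864  0.7545  0.3462]
[[10.8, 1.7, 0.2, 0.06, -0.03, 0.18, 10], [10.9, 1.7, 0.3, 0.06, -0.03, 0.18, 10], [10.8, 1.7, 0.2, 0.06, -0.03, 0.18, 10]]
end [0.5137 0.0503 0.1555] [ 1.5703  1.0125 -0.1785]
```

View pics/s6.png

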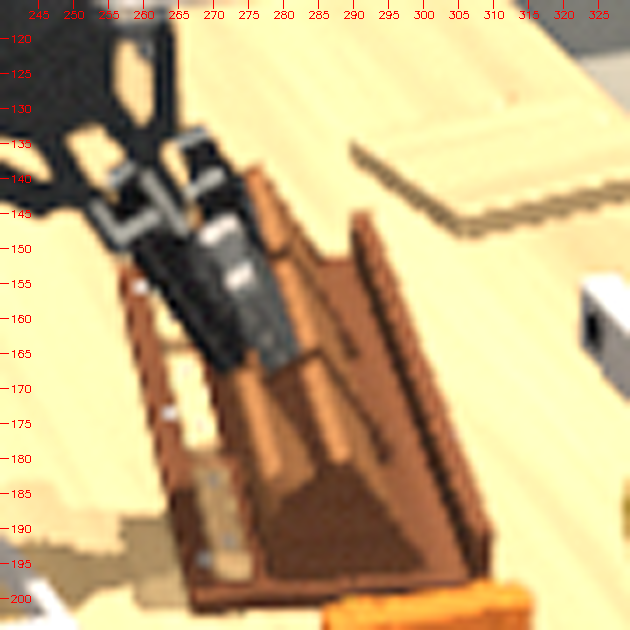

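View pics/t6.png

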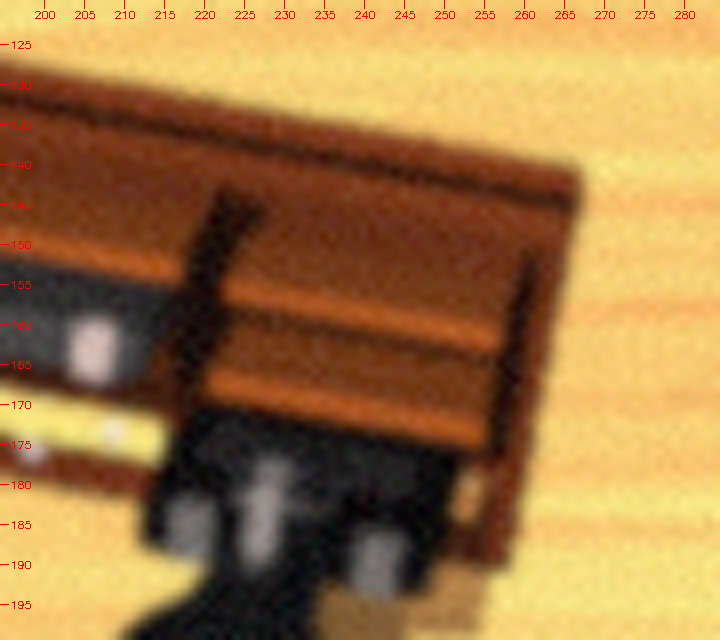

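```bash
cat >> h.py <<'E'
def casebox(n,st,off=.027,dz=0,dy=0,tilt=0):
    R=Ro.from_euler('xyz',st['tcp_rot']).as_matrix();R=R@Ro.from_euler('z',tilt,degrees=True).as_matrix();o=st['position']
    ln=[]
    P=lambda a,b,c:proj(n,o+R@np.array([off+a,dy+b,dz+c]))
    for sx,col in((-.042,(0,255,0)),(.042,(0,255,255))):
        q=[P(sx,y,z) for y,z in((-.01,-.048),(.01,-.048),(.01,.048),(-.01,.048))]
        ln+=[(q[i],q[(i+1)%4],col) for i in range(4)]
    return ln
E
python3 - <<'E'
from h import *
st=manip.read_state();t=np.load('t6.npy');s=np.load('s6.npy')
gcrop(s,'s6b.png',240,120,300,185,9,2.2,casebox('side',st));gcrop(t,'t6b.png',200,150,265,205,11,2.8,casebox('top',st))
E
```

```text
(no output)
```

View pics/s6b.png

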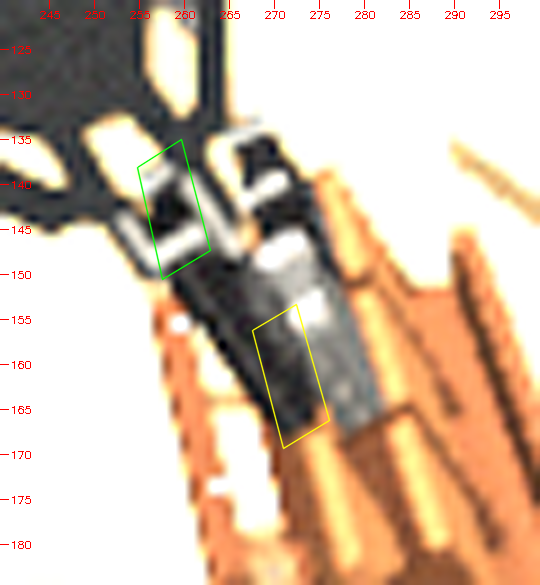

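View pics/t6b.png

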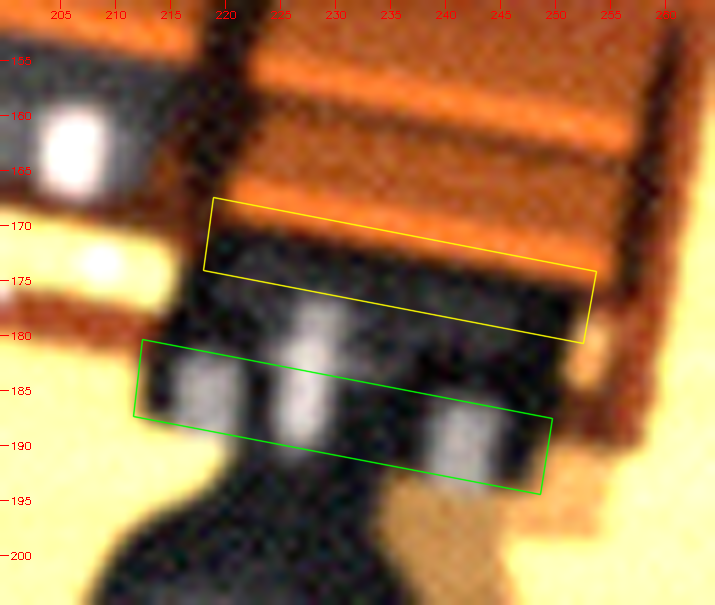

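```bash
python3 - <<'E'
from h import *
st=manip.read_state();t=np.load('t6.npy');s=np.load('s6.npy')
gcrop(s,'s6c.png',255,140,290,180,16,3.5,casebox('side',st),grid=5);gcrop(t,'t6c.png',212,160,260,198,15,5)
E
```

```text
(no output)
```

View pics/s6c.png

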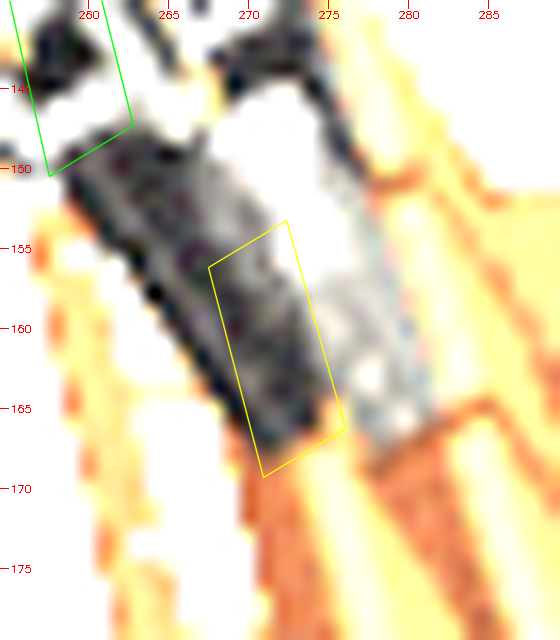

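View pics/t6c.png

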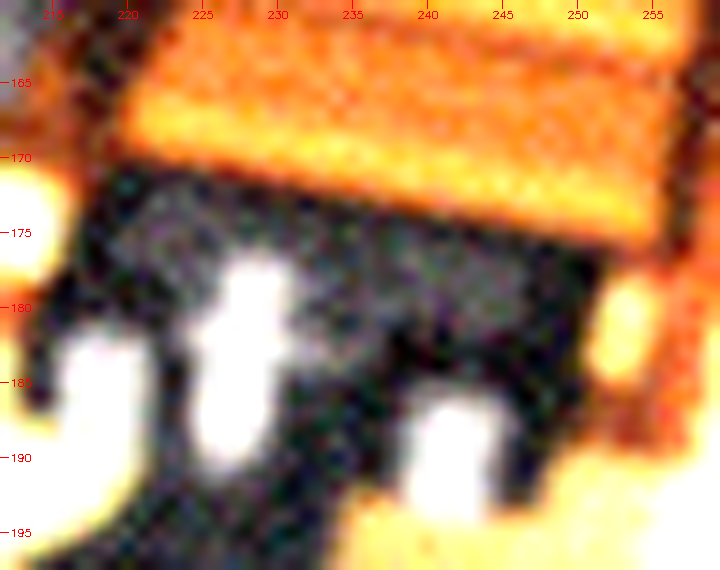

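```bash
cat >> h.py <<'E'
BR=Rz(-10.2,32);BC=np.array([.5669,.0407,.069])
def baypos(st=None,off=.027):
    st=st or manip.read_state();R=Ro.from_euler('xyz',st['tcp_rot']).as_matrix()
    c=st['position']+R[:,0]*off; B=np.stack([BR[:,1],-BR[:,2],-BR[:,0]],1)
    v=B.T@(c-BC)*1000; rv=np.degrees(Ro.from_matrix(BR.T@R).as_rotvec())
    f=B.T@st['force'];tq=B.T@st['torque']
    print('t',round(st['time'],2),'bay xyz mm',np.round(v,1),'rot err tool deg',np.round(rv,2),'F bay',np.round(f,1),'T bay',np.round(tq,2),'g',round(st['grip_width']*85.4,1)); return v
def go(x,y,d,n,off=.027):
    B=np.stack([BR[:,1],-BR[:,2],-BR[:,0]],1)
    return rows_to(BC+B@np.array([x,y,d])/1000-BR[:,0]*off,BR,n,grip=10)
E
python3 - <<'E'
from h import *
baypos();go(4,0,55,5)
E
```

```text
t 7.6 bay xyz mm [ -0.9  -0.9 109.2] rot err tool deg [ 0.11  0.01 -0.2 ] F bay [-1.9 -0.2 -2.9] T bay [-0.04  0.63 -0.  ] g 19.0
[[10.8, 1.0, -0.2, -0.02, -0.0, 0.04, 10], [10.9, 1.0, -0.2, -0.02, -0.0, 0.04, 10], [10.8, 0.9, -0.2, -0.02, -0.0, 0.04, 10], [10.9, 1.0, -0.1, -0.02, -0.0, 0.04, 10], [10.8, 1.0, -0.2, -0.02, -0.0, 0.04, 10]]
end [0.52748944 0.04775892 0.1406778 ] [ 1.57130511  1.01236945 -0.17763895]
```

Request:
carry_out([
  [[11,1,-0.2,0,0,0.2,10],[11,1,-0.2,0,0,0,10],[11,1,-0.2,0,0,0,10],[11,1,-0.2,0,0,0,10],[10,1,-0.2,0,0,0,10],[0,0,0,0,0,0,10],[0,0,0,0,0,0,10],[0,0,0,0,0,0,10]],
])

```text
time: 8.4
position: [0.5278, 0.0491, 0.1416]
tcp_rot: [1.574, 1.011, -0.175]
force: [-0.0, 0.1, -3.4]
grip_width: 0.225
```

```bash
python3 - <<'E'
from h import *
np.set_printoptions(precision=4,suppress=True)
s=avg('side',1);t=avg('top',1);st=manip.read_state();baypos(st)
gcrop(s,'s7.png',250,130,300,185,11,2.5,casebox('side',st));gcrop(t,'t7.png',205,145,265,195,12,4,casebox('top',st))
go(4,0,45,2)
E
```

```text
t 8.5 bay xyz mm [ 4.7  1.5 56. ] rot err tool deg [0.02 0.11 0.1 ] F bay [-1.4  1.1 -3.3] T bay [-0.02  0.63  0.01] g 19.0
[[5.5, -0.4, 0.7, -0.01, -0.05, -0.05, 10], [5.5, -0.3, 0.8, -0.01, -0.05, -0.05, 10]]
end [0.5327 0.0468 0.1322] [ 1.5709  1.0122 -0.1778]
```

View pics/s7.png

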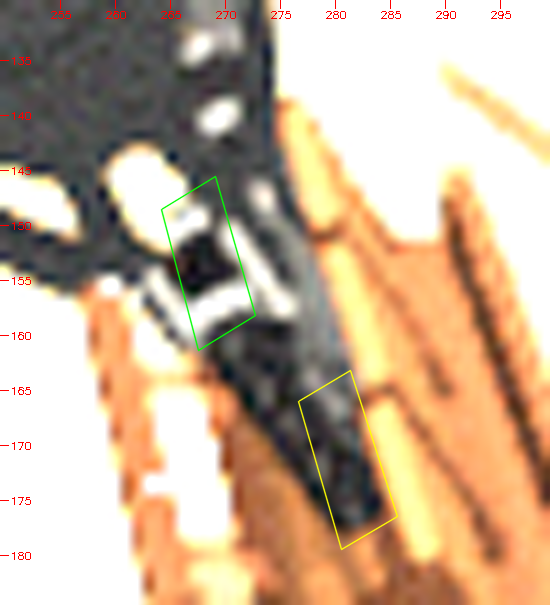

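View pics/t7.png

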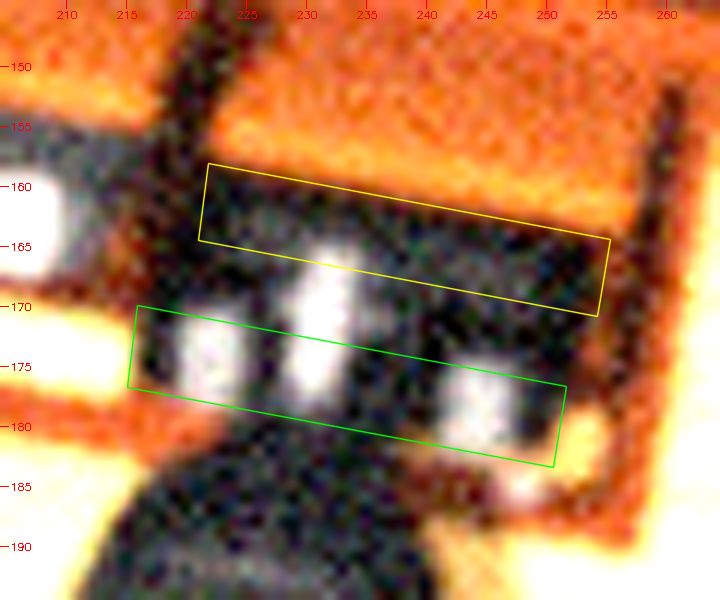

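Request:
carry_out([
  [[5.5,-0.3,1.2,0,0,0,10],[5.5,-0.3,1.2,0,0,0,10],[0,0,0,0,0,0,10],[0,0,0,0,0,0,10]],
])

```text
time: 8.9
position: [0.5322, 0.0458, 0.131]
tcp_rot: [1.573, 1.013, -0.175]
force: [0.2, -0.3, -4.2]
grip_width: 0.218
```

```bash
python3 -c "
from h import *
baypos()"
```

```text
t 8.9 bay xyz mm [ 3.1 -1.1 44.2] rot err tool deg [ 0.01  0.08 -0.01] F bay [-2.  -0.3 -3.7] T bay [-0.    0.58 -0.01] g 18.6
```

Request:
carry_out([
  [[0,-1,0,0,0,0,10],[0,-1,0,0,0,0,10],[0,0,0,0,0,0,10]],
])

```text
time: 9.2
position: [0.5305, 0.0463, 0.1304]
tcp_rot: [1.574, 1.012, -0.175]
force: [-0.5, -0.2, -4.2]
grip_width: 0.224
```

```bash
python3 -c "
from h import *
baypos()"
```

```text
t 9.2 bay xyz mm [ 1.4 -0.9 44.6] rot err tool deg [0.01 0.1  0.03] F bay [-2.6 -0.3 -3.3] T bay [ 0.    0.61 -0.03] g 19.1
```

Request:
carry_out([
  [[0,-1,0,0,0,0,10],[0,-1,0,0,0,0,10],[0,0,0,0,0,0,10]],
])

```text
time: 9.5
position: [0.529, 0.0466, 0.1294]
tcp_rot: [1.574, 1.011, -0.175]
force: [-0.1, 0.5, -3.7]
grip_width: 0.218
```

```bash
python3 -c "
from h import *
baypos()"
```

```text
t 9.5 bay xyz mm [-0.5 -0.9 44.6] rot err tool deg [0.01 0.1  0.05] F bay [-2.1  0.5 -3. ] T bay [0.   0.63 0.02] g 18.6
```

Request:
carry_out([
  [[0,-1,0,0,0,0,10],[0,0,0,0,0,0,10]],
])

```text
time: 9.7
position: [0.5286, 0.0467, 0.1294]
tcp_rot: [1.574, 1.01, -0.174]
force: [1.1, -0.9, -3.1]
grip_width: 0.223
```

```bash
python3 -c "
from h import *
baypos()"
```

```text
t 9.7 bay xyz mm [-0.8 -0.9 44.7] rot err tool deg [0.02 0.11 0.12] F bay [-0.5 -0.7 -3.3] T bay [-0.09  0.29 -0.05] g 19.0
```

Request:
carry_out([
  [[0,-1,0,0,0,0,10],[0,0,0,0,0,0,10]],
])

```text
time: 9.9
position: [0.5283, 0.0468, 0.1294]
tcp_rot: [1.575, 1.009, -0.174]
force: [4.2, -2.0, -4.0]
grip_width: 0.222
```

```bash
python3 -c "
from h import *
baypos()"
```

```text
t 9.9 bay xyz mm [-1.  -0.8 44.9] rot err tool deg [0.03 0.12 0.2 ] F bay [ 1.6 -1.2 -5.7] T bay [-0.18 -0.33 -0.16] g 18.9
```

Request:
carry_out([
  [[0,0,0,0.5,0,0,10],[0,0,0,0,0,0,10]],
])

```text
time: 10.1
position: [0.5282, 0.0467, 0.1294]
tcp_rot: [1.582, 1.009, -0.175]
force: [4.7, -2.0, -1.8]
grip_width: 0.224
```

```bash
python3 -c "
from h import *
baypos()"
```

```text
t 10.1 bay xyz mm [-1.1 -0.9 44.9] rot err tool deg [0.48 0.1  0.18] F bay [ 3.2 -1.1 -4.2] T bay [-0.15 -0.56  0.14] g 19.1
```

Request:
carry_out([
  [[0,1.5,0,-0.25,0,0,10],[2,0,0,0,0,0,10],[2,0,0,0,0,0,10],[2,0,0,0,0,0,10],[0,0,0,0,0,0,10]],
])

```text
time: 10.6
position: [0.532, 0.0461, 0.1238]
tcp_rot: [1.578, 1.011, -0.175]
force: [4.7, -0.7, -4.2]
grip_width: 0.221
```

```bash
python3 -c "
from h import *
baypos()"
```

```text
t 10.6 bay xyz mm [-0.9 -0.9 38.2] rot err tool deg [0.27 0.11 0.05] F bay [ 1.8  0.2 -6. ] T bay [ 0.15 -0.26 -0.06] g 18.9
```

Request:
carry_out([
  [[2,0,0,0,0,0,10],[2,0,0,0,0,0,10],[0,0,0,0,0,0,10]],
])

```text
time: 10.9
position: [0.534, 0.0456, 0.1205]
tcp_rot: [1.578, 1.011, -0.175]
force: [5.7, -1.1, -3.3]
grip_width: 0.227
```

```bash
python3 -c "
from h import *
baypos()"
```

```text
t 10.9 bay xyz mm [-0.9 -0.9 34.3] rot err tool deg [0.27 0.1  0.05] F bay [ 3.2 -0.1 -5.9] T bay [ 0.04 -0.3  -0.09] g 19.4
```

Request:
carry_out([
  [[2,0.3,0,0,0,0,10],[2,0.3,0,0,0,0,10],[2,0,0,0,0,0,10],[0,0,0,0,0,0,10]],
])

```text
time: 11.3
position: [0.5373, 0.0449, 0.1153]
tcp_rot: [1.578, 1.012, -0.175]
force: [3.4, -0.4, -3.4]
grip_width: 0.223
```

```bash
python3 -c "
from h import *
baypos()"
```

```text
t 11.3 bay xyz mm [-0.8 -1.  28.1] rot err tool deg [ 0.27  0.09 -0.  ] F bay [ 1.1  0.2 -4.7] T bay [ 0.09 -0.09 -0.05] g 19.1
```

Request:
carry_out([
  [[0,0,1,0,0,0,10],[0,0,1,0,0,0,10],[0,0,0,0,0,0,10]],
])

```text
time: 11.6
position: [0.5369, 0.0437, 0.1158]
tcp_rot: [1.581, 1.012, -0.172]
force: [1.4, 5.4, -1.7]
grip_width: 0.227
```

```bash
python3 -c "
from h import *
baypos()"
```

```text
t 11.6 bay xyz mm [-0.7 -2.2 28.6] rot err tool deg [0.3  0.18 0.02] F bay [-0.6  5.6 -1.7] T bay [1.11 0.32 0.02] g 19.4
```

Request:
carry_out([
  [[0,0,-1.5,0,0,0,10],[0,0,-1.5,0,0,0,10],[2,0,0,0,0,0,10],[2,0,0,0,0,0,10],[2,0,0,0,0,0,10],[0,0,0,0,0,0,10]],
])

```text
time: 12.2
position: [0.5407, 0.0454, 0.1103]
tcp_rot: [1.578, 1.012, -0.175]
force: [1.7, -0.6, -3.0]
grip_width: 0.222
```

```bash
python3 -c "
from h import *
baypos()"
```

```text
t 12.2 bay xyz mm [-0.6 -0.  22.1] rot err tool deg [0.26 0.08 0.  ] F bay [-0.1 -0.3 -3.5] T bay [-0.03  0.33 -0.06] g 19.0
```

Request:
carry_out([
  [[3,0,0,0,0,0,10],[3,0,0,0,0,0,10],[3,0,0,0,0,0,10],[0,0,0,0,0,0,10]],
])

```text
time: 12.6
position: [0.5455, 0.0446, 0.1028]
tcp_rot: [1.578, 1.012, -0.175]
force: [-0.7, 0.9, -1.5]
grip_width: 0.224
```

```bash
python3 -c "
from h import *
baypos()"
```

```text
t 12.6 bay xyz mm [-0.6  0.1 13.2] rot err tool deg [0.27 0.09 0.  ] F bay [-1.5  0.7 -0.8] T bay [ 0.    0.62 -0.09] g 19.1
```

Request:
carry_out([
  [[3,0,0,0,0,0,10],[3,0,0,0,0,0,10],[2,0,0,0,0,0,10],[0,0,0,0,0,0,10]],
])

```text
time: 13.0
position: [0.5497, 0.0439, 0.0961]
tcp_rot: [1.578, 1.012, -0.175]
force: [1.6, 0.5, -2.8]
grip_width: 0.221
```

```bash
python3 -c "
from h import *
baypos()"
```

```text
t 13.0 bay xyz mm [-0.5  0.1  5.2] rot err tool deg [0.27 0.1  0.03] F bay [-0.2  0.7 -3.2] T bay [ 0.11  0.72 -0.05] g 18.9
```

Request:
carry_out([
  [[2,0,0,0,0,0,10],[1,0,0,0,0,0,10],[0,0,0,0,0,0,10]],
])

```text
time: 13.3
position: [0.5512, 0.0436, 0.0936]
tcp_rot: [1.578, 1.012, -0.175]
force: [-0.1, 0.6, -1.6]
grip_width: 0.221
```

```bash
python3 -c "
from h import *
baypos()"
```

```text
t 13.3 bay xyz mm [-0.4  0.1  2.3] rot err tool deg [0.26 0.09 0.03] F bay [-1.   0.6 -1.2] T bay [ 0.07  0.77 -0.02] g 18.9
```

```bash
python3 - <<'E'
from h import *
s=avg('side',2);t=avg('top',2);st=manip.read_state();baypos(st)
gcrop(s,'s8.png',250,125,310,190,9,2.0,casebox('side',st));gcrop(t,'t8.png',205,140,270,190,11,3.5,casebox('top',st))
E
```

```text
t 13.5 bay xyz mm [-0.4  0.1  2.3] rot err tool deg [0.27 0.09 0.04] F bay [-0.9  1.  -2.6] T bay [ 0.09  0.69 -0.01] g 18.9
```

View pics/s8.png

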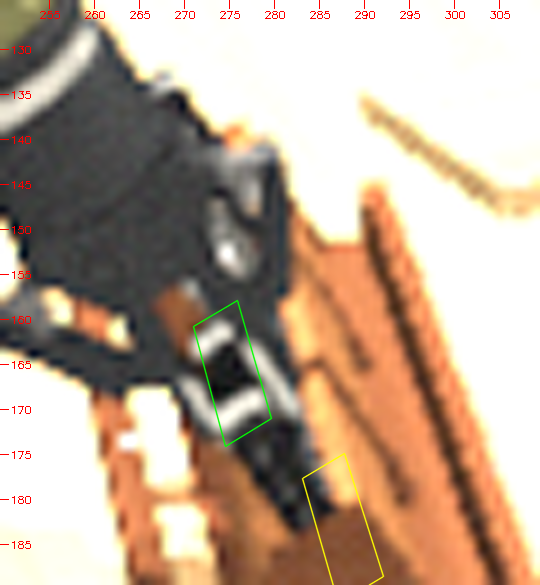

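View pics/t8.png

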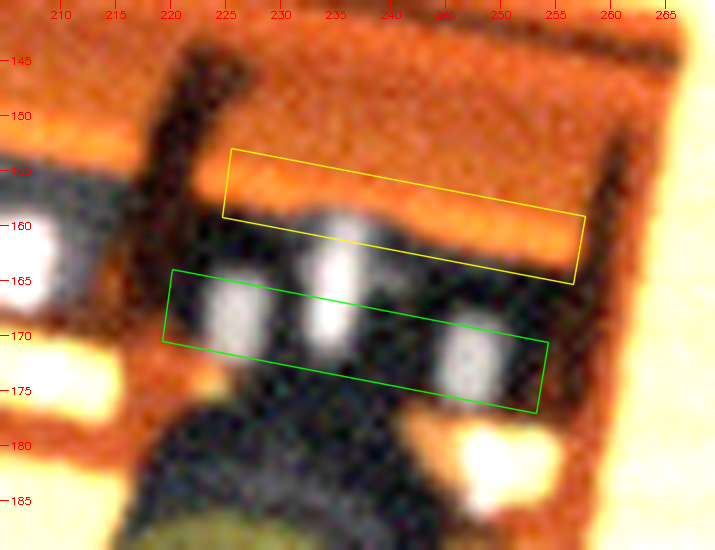

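Request:
carry_out([
  [[1,0,0,0,0,0,10],[1,0,0,0,0,0,10],[0,0,0,0,0,0,10]],
])

```text
time: 13.8
position: [0.5522, 0.0434, 0.092]
tcp_rot: [1.578, 1.012, -0.175]
force: [-2.5, -0.2, -0.2]
grip_width: 0.227
```

```bash
python3 -c "
from h import *
baypos()"
```

```text
t 13.8 bay xyz mm [-0.4  0.1  0.4] rot err tool deg [0.26 0.09 0.02] F bay [-2.2 -0.6  1.1] T bay [ 0.02  0.93 -0.07] g 19.4
```

Request:
carry_out([
  [[1,0,0,0,0,0,10],[1,0,0,0,0,0,10],[0,0,0,0,0,0,10]],
])

```text
time: 14.1
position: [0.5527, 0.0435, 0.0919]
tcp_rot: [1.577, 1.014, -0.177]
force: [-25.9, 3.1, 21.4]
grip_width: 0.223
```

```bash
python3 -c "
from h import *
baypos()"
```

```text
t 14.1 bay xyz mm [-0.2  0.3  0. ] rot err tool deg [ 0.27  0.04 -0.08] F bay [-10.8  -1.5  32. ] T bay [-0.25  2.47 -0.04] g 19.0
```

Request:
carry_out([
  [[-1.2,0,0,0,0,0,10],[0,0,0,0,0,0,10],[0,0,0,0,0,0,10]],
])

```text
time: 14.4
position: [0.5525, 0.0435, 0.0918]
tcp_rot: [1.578, 1.012, -0.175]
force: [-10.5, 3.0, 6.4]
grip_width: 0.221
```

```bash
python3 -c "
from h import *
baypos()"
```

```text
t 14.4 bay xyz mm [-0.4  0.3  0.1] rot err tool deg [0.26 0.09 0.  ] F bay [-5.8  1.1 11.2] T bay [-0.    1.36 -0.07] g 18.9
```

Still pressed lightly on the floor (about 14 N along the slot). Release now.

Request:
carry_out([
  [[0,0,0,0,0,0,22],[0,0,0,0,0,0,26],[0,0,0,0,0,0,34],[0,0,0,0,0,0,34],[0,0,0,0,0,0,34]],
])

```text
time: 14.9
position: [0.553, 0.0433, 0.0916]
tcp_rot: [1.578, 1.011, -0.175]
force: [0.3, 0.2, -0.3]
grip_width: 0.398
```

```bash
python3 - <<'E'
from h import *
s=avg('side',1);t=avg('top',1);st=manip.read_state();baypos(st)
gcrop(s,'s9.png',250,125,310,190,9,2.0);gcrop(t,'t9.png',205,140,270,190,11,3.5)
E
```

```text
t 15.0 bay xyz mm [-0.2  0.1 -0.3] rot err tool deg [0.26 0.09 0.05] F bay [-0.3  0.1  0.4] T bay [-0.04  0.32 -0.02] g 33.7
```

View pics/s9.png

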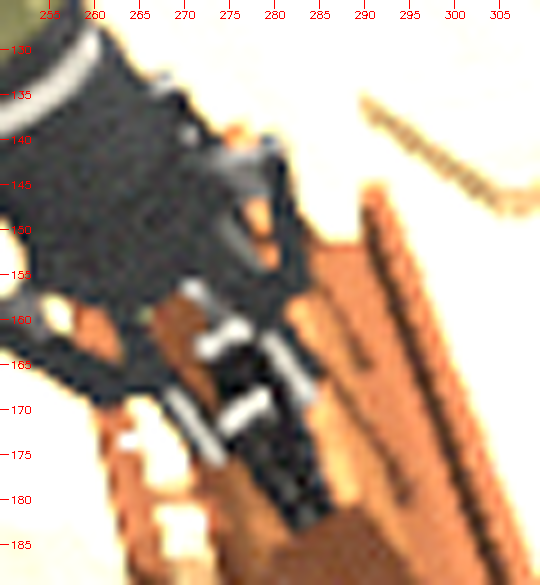

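Request:
carry_out([
  [[-5,0,0,0,0,0,34],[-10,0,0,0,0,0,34],[-20,0,0,0,0,0,34],[-30,0,0,0,0,0,34],[-30,0,0,0,0,0,34],[-30,0,0,0,0,0,34],[-30,0,0,0,0,0,34],[0,0,0,0,0,0,34]],
])

```text
time: 15.8
position: [0.4727, 0.0583, 0.2291]
tcp_rot: [1.583, 1.001, -0.17]
force: [2.2, -0.5, 0.7]
grip_width: 0.397
```

```bash
python3 - <<'E'
from h import *
s=avg('side',2);t=avg('top',2);st=manip.read_state();baypos(st);np.save('s10.npy',s);np.save('t10.npy',t)
B=np.stack([BR[:,1],-BR[:,2],-BR[:,0]],1)
def L(n,c):
    ln=[]
    for z,col in((.042,(0,255,0)),):
        q=[proj(n,BC+B@(np.array(c)+[x,y,z])) for x,y in((-.01,-.048),(.01,-.048),(.01,.048),(-.01,.048))]
        ln+=[(q[i],q[(i+1)%4],col) for i in range(4)]
    return ln
c=[-.0006,.0003,.0]
gcrop(s,'s10.png',250,140,310,200,10,1.5,L('side',c));gcrop(t,'t10.png',190,140,270,195,9,3,L('top',c))
cv2.imwrite('pics/full10.png',cv2.resize(s[:,:,::-1].astype(np.uint8),None,fx=1.5,fy=1.5))
E
```

```text
t 16.0 bay xyz mm [ -1.6  -0.3 153.8] rot err tool deg [ 0.26  0.07 -0.08] F bay [ 0.1  0.1 -0.1] T bay [-0.01  0.18 -0.04] g 33.7
```

View pics/s10.png

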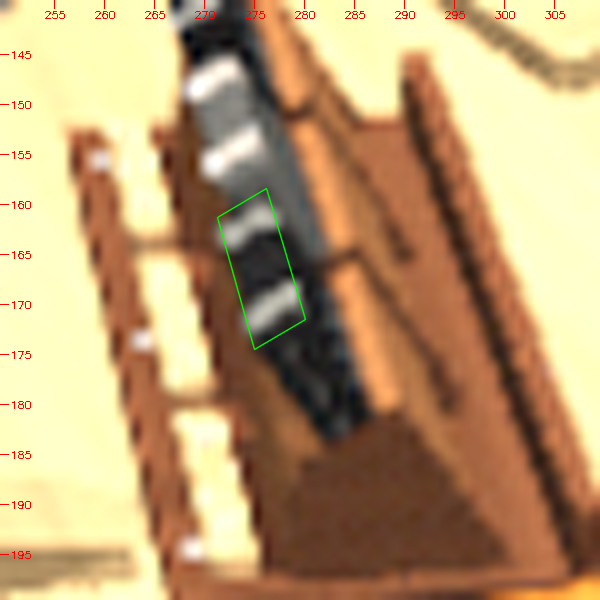

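View pics/t10.png

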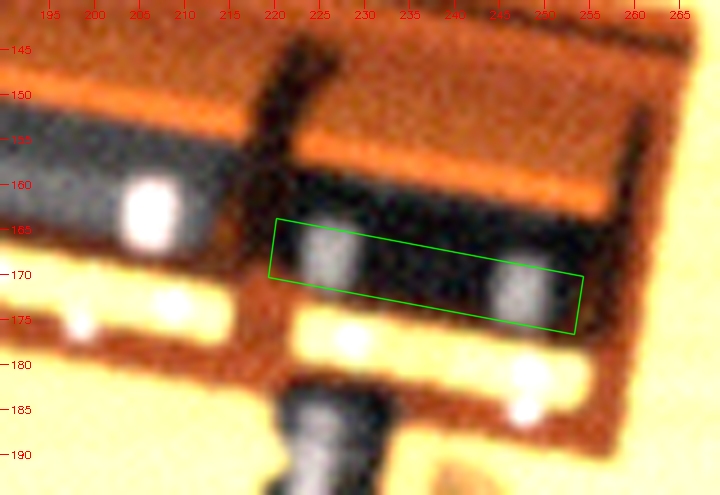

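View pics/full10.png

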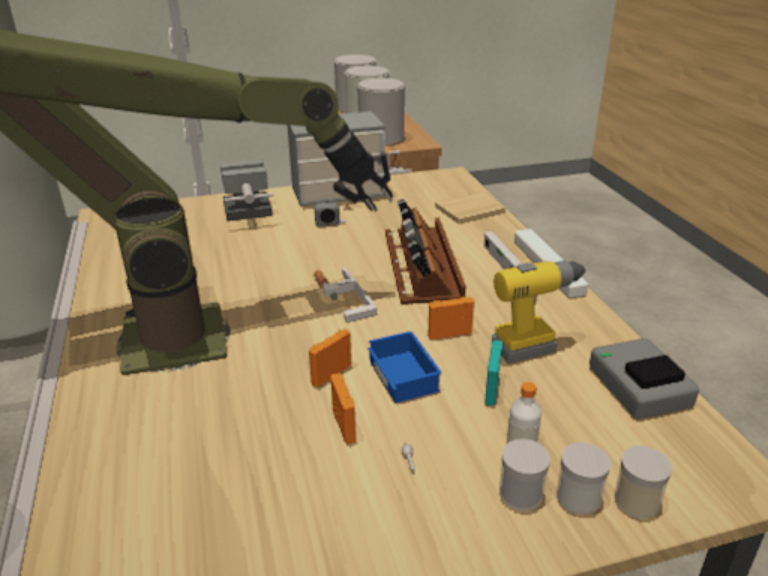

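The overlay shows the case's top edge where it should be when home. The push ended on a hard stop at the floor height, and the bin and the other things haven't moved. Handing in.

```bash
python3 -c "
from h import *
print(workorder.job_done()); print(manip.read_state()['time'])"
```

```text
the job is handed in; nothing more can be done
None
the job is handed in; nothing more can be done
```

The black bit case is in the rack's empty bay, at the -y end, pushed past the spring to the bay floor and released. I handed the job in at about 16 s of the 64 s; no verdict was reported.

**How it went:** I lifted the case out of the bin across its thickness. I found the bed by touch, and adjusted the yaw by about 0.25° so the case lay flat on it. I also felt the -y side wall once and centred the case from that; I did not touch the other wall.

**Last checks:**
- **Seating:** the case met a hard stop, about 35 N along the slot, within about 0.2 mm of the calculated home depth.
- **Pictures:** after release and withdrawal, both cameras show the case's top edge where it should be when home. It stood level with the other two cases. The side picture shows the bin and the other things where they were.
- **Gripper:** it read no contact force after withdrawal and was about 150 mm clear.

**What disagreed:**
- **Push force:** past the spring I read only about 2 to 5 N while moving, below the stated 5 to 12 N. I relied on the hard stop and the pictures to judge it home.
- **Case in the grip:** before insertion its lower edge looked a few millimetres short of where I expected it. I put that down to rounded edges; the depth of the floor contact agreed with it.

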